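# Fetch the lens tube from behind the bottles

### The arm

A 7-joint arm with a two-finger parallel gripper is mounted at the origin on a cart in front of the work surface, level with it; the furniture and walls round the work are solid. World frame = base frame: x ahead of the robot, y to its left, z up, the work surface at z = 0. Lengths are in m, angles in rad, forces in N, time in s.
With the tool pointing down it reaches from about 0.425 to 0.875 m from the base axis. Payload 8.4 kg.
Tool frame: the origin (TCP) lies midway between the tips of the shut fingers; the grasp point (between the pads) lies env.hold_point_z behind it (env.hold_point_z is the distance from the TCP to the grasp point, in m); z points along the fingers, y is the line along which they close (so a half turn about z gives the same grasp; the last joint's range is limited). The gripper opens to 87 mm and grips with 3 to 60 N. Pads are 19 mm wide; open, the fingers measure 117 mm over their backs; the gripper's body (75 mm by 190 mm) begins 51 mm behind the grasp point.
Start: joints at [1.192, 0.333, 0.04, 1.465, -0.013, 1.343, -0.059], TCP at [0.179, -0.625, 0.223] pointing down, gripper open.
Joint ranges: [-2.58, 2.58], [-0.38, 2.09], [-1.3, 1.39], [0.25, 2.4], [-1.5, 4.64], [0.08, 2.09], [-2.65, 2.65]. Speed limits (rad/s): [2.22, 2.22, 2.79, 2.79, 3.14, 3.14, 3.14].

### API

Orientations are given as [roll, pitch, yaw] about the fixed x, y, z axes, in that order (R = Rz(yaw) Ry(pitch) Rx(roll)).
In Python, from workcell import status, cams, order, finder, env gives the robot as it stands.
- The arm moves only by the shell command python3 -m creep 'ROWS' [FORCE]. ROWS is JSON, a list that holds one entry, the list of rows, each a list of 7 numbers: the turn, a rotation vector about the world's x, y, z in degrees, then the shift along the world's x, y, z in cm, then the closure, from 0 (fully open) to 1 (shut). A call has exactly 10 rows; each row is the pose to reach, as a shift and turn from the pose commanded when the call began; what a row does not reach only later rows make up. A row lasts 1/8 s, in which the tool goes at most 62.5 mm and 10.7 degrees, less where a joint would pass 70% of its speed; a pose out of reach is approached as far as the arm can. A call with a gripper value outside its range is refused whole. The fingers move at their own pace and stop on an object; FORCE is the grip in N (left out, the last holds). Time passes only in rows, so rows that repeat a pose let the fingers close, or fill a call up. It gives the time, the measured TCP pose, the force, the opening and the grip force at its end, in the units of the state.
- status.get_state(): the state, without advancing time (a new reading comes with each control period).
- cams.snapshot(name): name is "scene" or "top"; returns the picture (420x560x3 uint8, red, green, blue); there is no depth.
- cams.camera_params(name): a dict with "intrinsics" (3x3 intrinsics, pixels), "xyz" and "rotation" of the camera in the world. Camera axes: x right, y down, z forward; pixel columns grow to the right and rows downward; lengths in m; the calibration is good to about 2 mm. A picture is of the moment at which its call begins. camera_params takes no time and is no camera call.
- order.close_job(): hands the job in; it is judged then, once.
Trained networks look in the newest picture that a camera, given by its name, has taken for a name from the list of things; names that differ only in an ending like _2 or _b are one class to them, and where a whole thing is asked for, a point or a joint stands for the part that bears it (a point fixed in the world has none). Each returns a list of dicts, best first, with "score" (0 to 1); they miss things now and then, are a little off and sometimes report something else, mostly with a low value. They report only what shows in the picture. A call takes as long as a camera call.
- finder.boxes_of(query, camera): "box" ([left, top, right, bottom] in pixels, round what is visible of it).
The state is a dict: "time": time; "joint_positions": joint angles; "dq": joint speeds; "effort": joint torques, N m; "eef_pos": TCP position; "tool_rot": TCP orientation; "force": force on the tool from outside, world axes, zero at the start; "ft_torque": the same for the moment, N m; "gripper_width": finger opening in m; "grasp_force": force on a finger pad.
Only numpy, scipy, OpenCV 4.12 (cv2) and the standard library are available. Lean on these libraries where they do the work, as an engineer would, in place of code of your own. Each camera call takes 0.05 s, during which the arm holds its last target. There are 200 camera calls.

### The job

Clear the three things in the front row of the wooden board (amber bottle, white jar, post holder) onto the blue mat, and only then fetch the black lens tube from behind them and stand it in the round recess of the aluminium seat. With the tube seated, put each of the three back exactly where it stood before. Keep all of them upright throughout and leave everything standing free.

Things in the scene. Friction and masses are not known exactly. Their poses are not given: they have to be found in the camera images.
- bay: Fixed light-wood board, 150 (x) x 260 (y) mm, base plate 4 mm thick, rail along its far (+x) edge, 10 mm thick, top 24 mm above the bench. Origin: centre of its underside. The front three stand in a row along its y, about 88 mm apart, at about x = -30 mm, in changing order; the lens tube at about x = +25 mm. A blue USB stick at the +x +y corner is no part of the job.
- mat: Fixed thin blue mat, 130 (x) x 260 (y) x 3 mm, the side area; origin at the centre of its underside on the bench. Empty at the start; it lies to the left or to the right of the board.
- seat_floor (a point): Centre of the floor of the round recess (50 mm across, 3 mm deep) in the top of a fixed aluminium seat plate, 80 x 80 x 14 mm, lying on the bench; the recess floor is 11 mm above the bench. z points up.
- amber_c (a point): Centre (48 mm above its foot) of the upright amber bottle with black cap, loose, 96 mm tall with cap, body 45 mm across up to 60 mm above its foot, narrowing to the cap (27 mm across, from 80 mm up), 0.12 kg. z points up.
- jar_c (a point): Centre (40 mm above its foot) of the straight round white jar with yellow lid (the top 20 mm), loose, 80 mm tall, 44 mm across, 0.12 kg. z points up.
- holder_c (a point): Centre (25 mm above its foot) of the barrel of the black optical post holder, loose, upright; barrel 30 mm across, 50 mm tall, 0.08 kg. A brass thumbscrew sticks out sideways 34 to 46 mm above the foot, to 33 mm from the barrel axis, 12 mm wide, along (0.5, -0.87) of its x, y axes; at the start it points roughly to the -x edge of the board. z points up.
- lens_c (a point): Centre (14.5 mm above its foot) of the black lens tube, loose, a short open tube standing on end, 31 mm across and 29 mm tall, 0.04 kg, on the board behind the front row. z points up.

How it is judged:
On the way, in this order (a step that is already met when the one before it is completed fails the run):
1. amber bottle, jar and post holder all stand on the blue mat while the lens tube is still in its place (x of amber_c in the frame of mat between -0.066 and 0.066 m and y of amber_c in the frame of mat between -0.131 and 0.131 m and z of amber_c in the frame of mat below 0.059 m and angle between each of amber_c, jar_c, holder_c's own z axis and vertical below 0.15 rad and x of jar_c in the frame of mat between -0.066 and 0.066 m and y of jar_c in the frame of mat between -0.131 and 0.131 m and z of jar_c in the frame of mat below 0.051 m and x of holder_c in the frame of mat between -0.066 and 0.066 m and y of holder_c in the frame of mat between -0.131 and 0.131 m and z of holder_c in the frame of mat below 0.036 m and distance of lens_c from where it was at the start of the episode below 0.02 m), for 0.2 s.
2. the lens tube stands in the recess of the seat while the three others are still on the mat (horizontal distance between lens_c and seat_floor below 0.012 m and z of lens_c in the frame of seat_floor between 0.01 and 0.0165 m and angle between each of lens_c, amber_c, jar_c, holder_c's own z axis and vertical below 0.15 rad and x of amber_c in the frame of mat between -0.066 and 0.066 m and y of amber_c in the frame of mat between -0.131 and 0.131 m and z of amber_c in the frame of mat below 0.059 m and x of jar_c in the frame of mat between -0.066 and 0.066 m and y of jar_c in the frame of mat between -0.131 and 0.131 m and z of jar_c in the frame of mat below 0.051 m and x of holder_c in the frame of mat between -0.066 and 0.066 m and y of holder_c in the frame of mat between -0.131 and 0.131 m and z of holder_c in the frame of mat below 0.036 m), for 0.2 s.
At the end, for the whole second after the job is handed in: Amber bottle, jar and post holder each stand upright (within 0.15 rad) within 15 mm of where each stood at the start; the lens tube stands upright on the floor of the seat's recess, within 12 mm of its centre; all at rest and released. Turning about the vertical does not matter (distance of each of amber_c, jar_c, holder_c from where it was at the start of the episode below 0.015 m and angle between each of amber_c, jar_c, holder_c, lens_c's own z axis and vertical below 0.15 rad and horizontal distance between lens_c and seat_floor below 0.012 m and z of lens_c in the frame of seat_floor between 0.01 and 0.0165 m and linear speed of each of amber, jar, holder, lens below 0.02 m/s); the robot touches nothing.
It fails at once if one of the four things is tipped by more than 0.6 rad (angle between any of amber_c, jar_c, holder_c, lens_c's own z axis and vertical above 0.6 rad).
It also fails if it takes over 144 s, if anything falls off the work surface, if the arm or the gripper's body presses on something with over 40 N, if the wrist force passes 120 N, or if a joint passes its speed limit or range.

## Working session

There is one attempt and no reset: what is moved stays moved. The work goes in short steps, Python scripts to look and compute and a shell command to move; the robot and the scene stay as the last step left them, time stands still between calls to the robot, and variables do not carry over. Pictures are saved under pics/ and viewed, at most 14 in all, crops included, and the job is handed in when it is done.

```bash
ls; mkdir -p pics; python3 - <<'E'
from workcell import status,cams,finder,env
import cv2
print(status.get_state()); print(env.hold_point_z)
for n in("scene","top"):
    p=cams.camera_params(n);print(n,p)
    im=cams.snapshot(n);cv2.imwrite(f"pics/{n}0.png",im[:,:,::-1])
    for q in("bay","mat","seat_floor","amber_c","jar_c","holder_c","lens_c"):
        print(q,[(round(d['score'],2),[round(x) for x in d['box']]) for d in finder.boxes_of(q,n)][:2])
E
```

```text
pics
{'time': 0.0, 'joint_positions': array([ 1.19181819,  0.33390228,  0.03988529,  1.46628523, -0.01337091,
        1.34331398, -0.05852948]), 'dq': array([ 0.0011188 , -0.00255727, -0.00068137,  0.00014449,  0.00069962,
       -0.00114454, -0.00081285]), 'effort': array([-6.88255313e-04, -6.56364083e+01,  1.33516844e+00, -4.03814077e+01,
       -5.97136351e-02,  4.47355967e-02,  1.49012503e-04]), 'eef_pos': array([ 0.17931334, -0.62427641,  0.2216582 ]), 'tool_rot': array([-3.13995558e+00,  1.43158595e-04,  2.79727091e-01]), 'force': array([-0.22954863,  0.18671696,  0.33381731]), 'ft_torque': array([-0.05690482,  0.01724806,  0.03278333]), 'grasp_force': 0.0, 'gripper_width': 0.0868485967140424}
0.0187
scene {'intrinsics': array([[537.63935858,   0.        , 285.77770976],
       [  0.        , 537.63935858, 206.58827981],
       [  0.        ,   0.        ,   1.        ]]), 'xyz': array([-0.45273807,  0.49283368,  1.01637864]), 'rotation': array([-2.26059566, -0.01838624, -2.08642139])}
bay [(0.7, [259, 176, 357, 240]), (0.5, [313, 188, 326, 197])]
mat [(0.7, [153, 217, 256, 283])]
seat_floor [(0.67, [363, 179, 396, 201])]
amber_c [(0.73, [333, 171, 350, 211])]
jar_c []
holder_c [(0.58, [307, 193, 326, 217])]
lens_c [(0.48, [315, 191, 323, 199])]
top {'intrinsics': array([[474.58040481,   0.        , 276.62168751],
       [  0.        , 474.58040481, 211.05293967],
       [  0.        ,   0.        ,   1.        ]]), 'xyz': array([ 0.33673752, -0.11622474,  1.15317939]), 'rotation': array([-2.96816563,  0.01923791, -1.58692736])}
bay [(0.68, [258, 164, 373, 239])]
mat [(0.77, [119, 177, 233, 243])]
seat_floor [(0.78, [390, 193, 431, 232]), (0.45, [310, 201, 321, 218])]
amber_c [(0.71, [344, 197, 363, 217]), (0.44, [309, 199, 321, 221])]
jar_c [(0.57, [267, 202, 289, 226])]
holder_c [(0.49, [308, 202, 321, 220])]
lens_c [(0.66, [328, 185, 336, 194]), (0.2, [124, 179, 236, 242])]
```

```bash
python3 - <<'E'
import cv2
t=cv2.imread("pics/top0.png")[150:260,245:440];cv2.imwrite("pics/t1.png",cv2.resize(t,None,fx=4,fy=4,interpolation=2))
t=cv2.imread("pics/scene0.png")[155:255,245:405];cv2.imwrite("pics/s1.png",cv2.resize(t,None,fx=5,fy=5,interpolation=2))
E
```

```text
(no output)
```

View pics/top0.png

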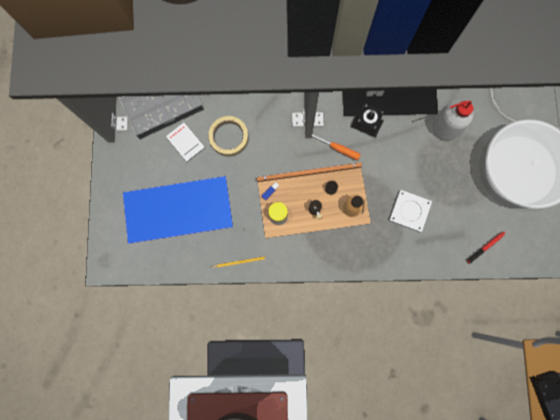

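View pics/t1.png

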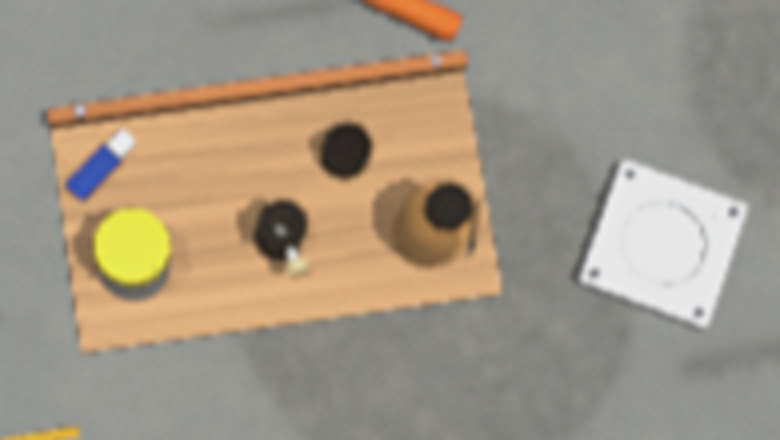

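View pics/s1.png

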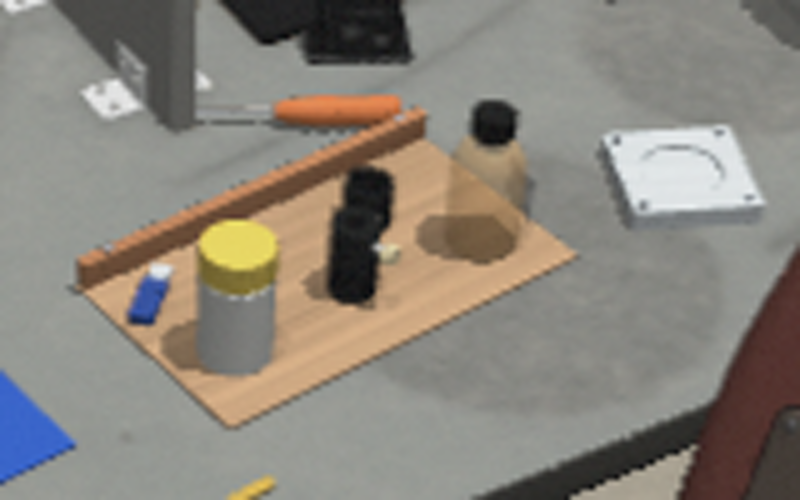

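```bash
cat > h.py <<'E'
import numpy as np
from scipy.spatial.transform import Rotation as R
from workcell import cams
P={n:cams.camera_params(n) for n in("scene","top")}
def ray(n,uv):
    p=P[n]; d=R.from_euler('xyz',p["rotation"]).as_matrix()@np.linalg.solve(p["intrinsics"],[*uv,1]); return np.array(p["xyz"]),d
def atz(n,uv,z):
    o,d=ray(n,uv); return o+d*(z-o[2])/d[2]
def tri(a,b):
    A=[];B=[]
    for n,uv in(("top",a),("scene",b)):
        o,d=ray(n,uv); d=d/np.linalg.norm(d); M=np.eye(3)-np.outer(d,d);A.append(M);B.append(M@o)
    return np.linalg.lstsq(np.vstack(A),np.hstack(B),rcond=None)[0]
def proj(n,X):
    p=P[n];c=p["intrinsics"]@(R.from_euler('xyz',p["rotation"]).as_matrix().T@(np.array(X)-p["xyz"]));return c[:2]/c[2]
E
python3 - <<'E'
from h import *
np.set_printoptions(precision=4,suppress=True)
T=lambda u,v:((u+.5)/4-.5+245,(v+.5)/4-.5+150)
S=lambda u,v:((u+.5)/5-.5+245,(v+.5)/5-.5+155)
for n,t,s,z in(("jar",(132,246),(238,245),.084),("hold",(280,229),(357,218),.054),("lens",(345,150),(369,180),.033),("amb",(449,205),(494,112),.1),("seat",(665,243),(682,168),.012)):
    print(n,tri(T(*t),S(*s)),atz("top",T(*t),z),atz("scene",S(*s),z))
print("screw",atz("top",T(296,266),.044))
bc=[atz("top",T(*c),z) for c,z in(((48,110),.024),((467,53),.024),((499,294),.004),((83,352),.004))]
print("bay",np.array(bc))
m=[atz("top",c,.003) for c in((123,192),(227,178),(232,228),(129,243))]
print("mat",np.array(m),np.mean(m,0))
E
```

```text
jar [ 0.5241 -0.1009  0.0848] [ 0.5242 -0.101   0.084 ] [ 0.5251 -0.1013  0.084 ]
hold [ 0.5364 -0.187   0.0625] [ 0.5379 -0.1877  0.054 ] [ 0.5454 -0.193   0.054 ]
lens [ 0.588  -0.229   0.0392] [ 0.5894 -0.2297  0.033 ] [ 0.5946 -0.2336  0.033 ]
amb [ 0.5409 -0.2799  0.1023] [ 0.5413 -0.2802  0.1   ] [ 0.5433 -0.2818  0.1   ]
seat [ 0.5318 -0.4223  0.0161] [ 0.5323 -0.4236  0.012 ] [ 0.536  -0.4259  0.012 ]
screw [ 0.5173 -0.1972  0.044 ]
bay [[ 0.6202 -0.0501  0.024 ]
 [ 0.6507 -0.3074  0.024 ]
 [ 0.5041 -0.3231  0.004 ]
 [ 0.4733 -0.0689  0.004 ]]
mat [[0.5943 0.285  0.003 ]
 [0.6248 0.0252 0.003 ]
 [0.4986 0.0127 0.003 ]
 [0.4663 0.2652 0.003 ]] [0.546 0.147 0.003]
```

```bash
python3 -m creep '[[[0,0,0,34.5,52.3,0,0],[0,0,0,34.5,52.3,0,0],[0,0,0,34.5,52.3,0,0],[0,0,0,34.5,52.3,0,0],[0,0,0,34.5,52.3,0,0],[0,0,0,34.5,52.3,0,0],[0,0,0,34.5,52.3,0,0],[0,0,0,34.5,52.3,0,0],[0,0,0,34.5,52.3,0,0],[0,0,0,34.5,52.3,0,0]]]' 15
```

```text
time: 2.05
eef_pos: [0.5245, -0.1014, 0.2229]
tool_rot: [3.141, -0.001, 0.279]
force: [1.1, -0.3, 0.8]
gripper_width: 0.087
grasp_force: 0.0
```

```bash
python3 -m creep '[[[0,0,0,0,0,-5,0],[0,0,0,0,0,-10,0],[0,0,0,0,0,-14,0],[0,0,0,0,0,-17,0],[0,0,0,0,0,-18.6,0],[0,0,0,0,0,-18.6,0],[0,0,0,0,0,-18.6,1],[0,0,0,0,0,-18.6,1],[0,0,0,0,0,-18.6,1],[0,0,0,0,0,-18.6,1]]]' 15
```

```text
time: 3.3
eef_pos: [0.5238, -0.1031, 0.0369]
tool_rot: [3.141, -0.0, 0.28]
force: [-0.3, -0.3, -0.5]
gripper_width: 0.055
grasp_force: 0.0
```

```bash
python3 -m creep '[[[0,0,0,0,0,0,1],[0,0,0,0,0,0,1],[0,0,0,0,0,0,1],[0,0,0,0,0,0,1],[0,0,0,0,0,0,1],[0,0,0,0,0,0,1],[0,0,0,0,0,2,1],[0,0,0,0,0,4,1],[0,0,0,0,0,6,1],[0,0,0,0,0,8,1]]]' 15
```

```text
time: 4.55
eef_pos: [0.5233, -0.103, 0.1167]
tool_rot: [-3.141, 0.001, 0.28]
force: [0.2, -0.5, -1.6]
gripper_width: 0.0437
grasp_force: 15.0
```

```bash
python3 -m creep '[[[0,0,0,-0.3,5,0,1],[0,0,0,-0.6,11,0,1],[0,0,0,-0.9,17,0,1],[0,0,0,-1.2,23,0,1],[0,0,0,-1.6,29,0,1],[0,0,0,-2,33,0,1],[0,0,0,-2,34.5,0,1],[0,0,0,-2,34.5,0,1],[0,0,0,-2,34.5,-3,1],[0,0,0,-2,34.5,-5,1]]]' 15
python3 -m creep '[[[0,0,0,0,0,-1.5,1],[0,0,0,0,0,-2.5,1],[0,0,0,0,0,-3,1],[0,0,0,0,0,-3,1],[0,0,0,0,0,-3.1,1],[0,0,0,0,0,-3.1,0.3],[0,0,0,0,0,-3.1,0.3],[0,0,0,0,0,-3.1,0.3],[0,0,0,0,0,-3.1,0.3],[0,0,0,0,0,-3.1,0.3]]]' 15
```

```text
time: 5.8
eef_pos: [0.5039, 0.2394, 0.0651]
tool_rot: [3.14, 0.001, 0.277]
force: [-0.7, -0.2, -2.3]
gripper_width: 0.0437
grasp_force: 15.0
time: 7.05
eef_pos: [0.5036, 0.242, 0.0356]
tool_rot: [-3.142, -0.0, 0.28]
force: [0.5, 0.7, 0.7]
gripper_width: 0.0605
grasp_force: 0.0
```

```bash
python3 -m creep '[[[0,0,0,0,0,5,0],[0,0,0,0,0,11,0],[0,0,0,0,0,16,0],[0,0,0,0,-3,17,0],[0,0,0,0.5,-9,17,0],[0,0,0,1,-15,17,0],[0,0,0,1.5,-21,17,0],[0,0,0,2,-27,17,0],[0,0,0,2.5,-33,17,0],[0,0,0,3,-39,17,0]]]' 15
python3 -m creep '[[[0,0,0,0.3,-5,0,0],[0,0,0,0.6,-10,0,0],[0,0,0,0.7,-13.4,0,0],[0,0,0,0.7,-13.4,0,0],[0,0,0,0.7,-13.4,0,0],[0,0,0,0.7,-13.4,0,0],[0,0,0,0.7,-13.4,0,0],[0,0,0,0.7,-13.4,0,0],[0,0,0,0.7,-13.4,0,0],[0,0,0,0.7,-13.4,0,0]]]' 15
python3 - <<'E'
from workcell import cams
import cv2,numpy as np
a=cams.snapshot("top")[150:260,110:440,::-1];b=cams.snapshot("scene")[130:300,130:420,::-1]
a=cv2.resize(a,(795,265),interpolation=2);b=cv2.resize(b,(540,317),interpolation=2)
c=np.zeros((582,795,3),np.uint8);c[:265]=a;c[265:,:540]=b
cv2.imwrite("pics/c2.png",c)
E
```

```text
time: 8.3
eef_pos: [0.5336, -0.1499, 0.2058]
tool_rot: [3.141, -0.0, 0.28]
force: [0.6, 0.8, 0.6]
gripper_width: 0.0871
grasp_force: 0.0
time: 9.55
eef_pos: [0.5406, -0.282, 0.2056]
tool_rot: [3.142, 0.0, 0.28]
force: [-0.0, 0.1, -0.8]
gripper_width: 0.087
grasp_force: 0.0
```

View pics/c2.png

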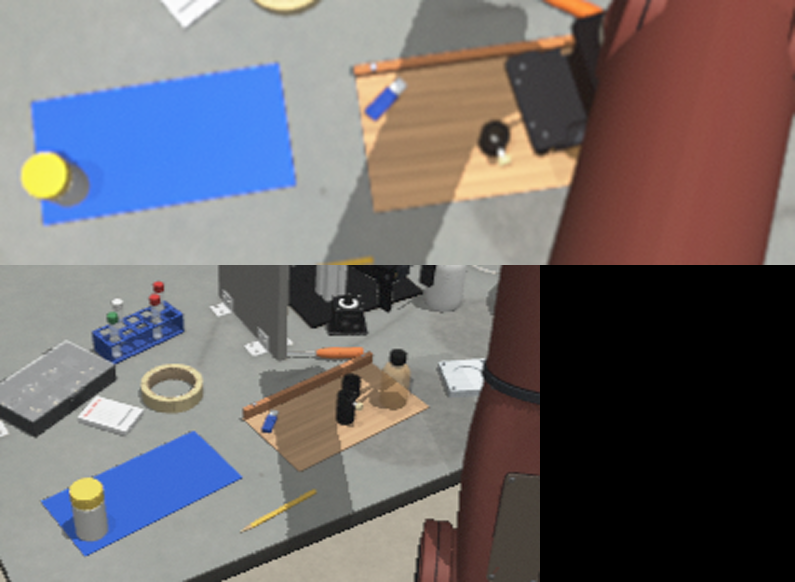

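```bash
python3 -m creep '[[[0,0,0,0,0,-5,0],[0,0,0,0,0,-10,0],[0,0,0,0,0,-13,0],[0,0,0,0,0,-15,0],[0,0,0,0,0,-16.8,0],[0,0,0,0,0,-16.8,0],[0,0,0,0,0,-16.8,1],[0,0,0,0,0,-16.8,1],[0,0,0,0,0,-16.8,1],[0,0,0,0,0,-16.8,1]]]' 15
python3 -m creep '[[[0,0,0,0,0,0,1],[0,0,0,0,0,0,1],[0,0,0,0,0,0,1],[0,0,0,0,0,0,1],[0,0,0,0,0,0,1],[0,0,0,0,0,2,1],[0,0,0,0,0,5,1],[0,0,0,0,0,8,1],[0,0,0,0,0,11,1],[0,0,0,0,0,12,1]]]' 15
```

```text
time: 10.9
eef_pos: [0.5408, -0.2821, 0.0379]
tool_rot: [3.141, -0.0, 0.28]
force: [0.3, 0.9, -0.0]
gripper_width: 0.0547
grasp_force: 0.0
time: 12.15
eef_pos: [0.5417, -0.2823, 0.1605]
tool_rot: [3.139, -0.003, 0.28]
force: [-0.3, -1.1, -1.8]
gripper_width: 0.0443
grasp_force: 15.0
```

```bash
python3 -m creep '[[[0,0,0,0.4,5,0,1],[0,0,0,0.8,10,0,1],[0,0,0,1.2,16,0,1],[0,0,0,1.6,22,0,1],[0,0,0,2.0,28,0,1],[0,0,0,2.5,34,0,1],[0,0,0,3,40,0,1],[0,0,0,3.5,45,0,1],[0,0,0,3.5,47.2,0,1],[0,0,0,3.5,47.2,0,1]]]' 15
python3 -m creep '[[[0,0,0,0,0,-4,1],[0,0,0,0,0,-8,1],[0,0,0,0,0,-11,1],[0,0,0,0,0,-12,1],[0,0,0,0,0,-12.1,1],[0,0,0,0,0,-12.1,1],[0,0,0,0,0,-12.1,0.3],[0,0,0,0,0,-12.1,0.3],[0,0,0,0,0,-12.1,0.3],[0,0,0,0,0,-12.1,0.3]]]' 15
```

```text
time: 13.4
eef_pos: [0.5746, 0.1924, 0.157]
tool_rot: [-3.14, 0.001, 0.284]
force: [-0.4, 0.0, -1.6]
gripper_width: 0.0444
grasp_force: 15.0
time: 14.65
eef_pos: [0.5757, 0.1901, 0.0366]
tool_rot: [-3.142, -0.0, 0.28]
force: [0.1, 0.2, 0.7]
gripper_width: 0.0609
grasp_force: 0.0
```

```bash
python3 -m creep '[[[0,0,0,0,0,5,0.2],[0,0,0,0,0,11,0.2],[0,0,0,0,0,17,0.2],[0,0,0,-0.5,-5,17,0.2],[0,0,0,-1.2,-11,17,0.2],[0,0,0,-1.8,-17,17,0.2],[0,0,0,-2.4,-23,17,0.2],[0,0,0,-3,-29,17,0.2],[0,0,0,-3.5,-35,17,0.2],[0,0,0,-3.9,-37.8,17,0.2]]]' 15
python3 -m creep '[[[0,0,0,0,0,0,0.2],[0,0,0,0,0,-5,0.2],[0,0,0,0,0,-10,0.2],[0,0,0,0,0,-14,0.2],[0,0,0,0,0,-17,0.2],[0,0,0,0,0,-19,0.2],[0,0,0,0,0,-19.4,0.2],[0,0,0,0,0,-19.4,0.2],[0,0,0,0,0,-19.4,1],[0,0,0,0,0,-19.4,1]]]' 15
python3 -m creep '[[[0,0,0,0,0,0,1],[0,0,0,0,0,0,1],[0,0,0,0,0,0,1],[0,0,0,0,0,0,1],[0,0,0,0,0,0,1],[0,0,0,0,0,0,1],[0,0,0,0,0,0,1],[0,0,0,0,0,0,1],[0,0,0,0,0,2,1],[0,0,0,0,0,5,1]]]' 15
```

```text
time: 15.9
eef_pos: [0.5355, -0.1922, 0.2065]
tool_rot: [3.141, 0.001, 0.275]
force: [0.5, 0.3, -0.1]
gripper_width: 0.0697
grasp_force: 0.0
time: 17.15
eef_pos: [0.5372, -0.1882, 0.0135]
tool_rot: [3.141, -0.001, 0.28]
force: [-0.1, -0.2, 0.3]
gripper_width: 0.057
grasp_force: 0.0
time: 18.4
eef_pos: [0.5359, -0.1872, 0.0632]
tool_rot: [-3.14, 0.001, 0.28]
force: [0.3, 0.2, -1.0]
gripper_width: 0.0297
grasp_force: 15.0
```

```bash
python3 -m creep '[[[0,0,0,0,5,0,1],[0,0,0,0,10,0,1],[0,0,0,0,16,0,1],[0,0,0,0,21,0,1],[0,0,0,0,23,0,1],[0,0,0,0,23,0,1],[0,0,0,0,23,-2,1],[0,0,0,0,23,-4,1],[0,0,0,0,23,-5,1],[0,0,0,0,23,-5.1,1]]]' 15
python3 -m creep '[[[0,0,0,0,0,0,1],[0,0,0,0,0,0,0.4],[0,0,0,0,0,0,0.4],[0,0,0,0,0,0,0.4],[0,0,0,0,0,0,0.4],[0,0,0,0,0,4,0.4],[0,0,0,0,0,9,0.4],[0,0,0,0,0,14,0.4],[0,0,0,0,0,14,0.4],[0,0,0,0,0,14,0.4]]]' 15
python3 -m creep '[[[0,0,0,0,5,0,0.4],[0,0,0,0,11,0,0.4],[0,0,0,0,17,0,0.4],[0,0,0,0,23,4,0.4],[0,0,0,0,28,5,0.4],[0,0,0,0,33,5,0.4],[0,0,0,0,33,5,0.4],[0,0,0,0,33,5,0.4],[0,0,0,0,33,5,0.4],[0,0,0,0,33,5,0.4]]]' 15
python3 - <<'E'
from workcell import cams
import cv2,numpy as np
t=cams.snapshot("top");s=cams.snapshot("scene")
a=t[150:260,110:440,::-1];b=s[130:300,130:420,::-1]
a=cv2.resize(a,(795,265),interpolation=2);b=cv2.resize(b,(540,317),interpolation=2)
c=np.zeros((582,795,3),np.uint8);c[:265]=a;c[265:,:540]=b
d=cv2.resize(t[170:220,310:360,::-1],(255,255),interpolation=2);c[300:555,540:]=d
cv2.imwrite("pics/c3.png",c)
E
```

```text
time: 19.65
eef_pos: [0.5366, 0.041, 0.0116]
tool_rot: [3.141, 0.001, 0.279]
force: [-0.1, 0.3, 0.5]
gripper_width: 0.0297
grasp_force: 15.0
time: 20.9
eef_pos: [0.5363, 0.0419, 0.151]
tool_rot: [3.141, 0.0, 0.28]
force: [0.2, 0.5, -0.4]
gripper_width: 0.0522
grasp_force: 0.0
time: 22.15
eef_pos: [0.5372, 0.3706, 0.2014]
tool_rot: [3.141, 0.0, 0.278]
force: [0.0, 0.0, 0.2]
gripper_width: 0.0521
grasp_force: 0.0
```

View pics/c3.png

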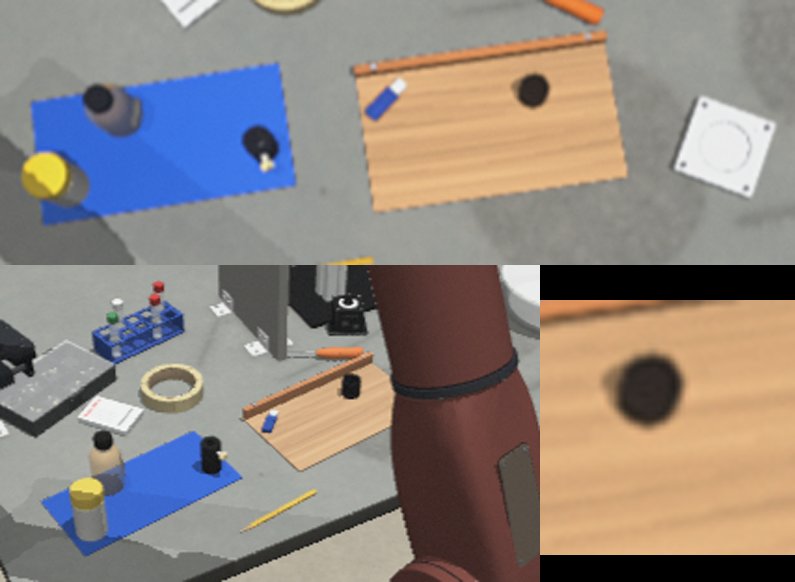

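```bash
python3 -m creep '[[[0,0,0,0,-6,0,0.2],[0,0,0,1,-12,0,0.2],[0,0,0,1.5,-18,0,0.2],[0,0,0,2,-24,0,0.2],[0,0,0,2.5,-30,0,0.2],[0,0,0,3,-36,0,0.2],[0,0,0,3.5,-42,0,0.2],[0,0,0,4,-48,0,0.2],[0,0,0,4.5,-54,0,0.2],[0,0,0,5.3,-60.2,0,0.2]]]' 15
python3 -m creep '[[[0,0,0,0,0,0,0.2],[0,0,0,0,0,-5,0.2],[0,0,0,0,0,-10,0.2],[0,0,0,0,0,-14,0.2],[0,0,0,0,0,-16,0.2],[0,0,0,0,0,-16,0.2],[0,0,0,0,0,-16,0.2],[0,0,0,0,0,-16,0.2],[0,0,0,0,0,-16,0.2],[0,0,0,0,0,-16,0.2]]]' 15
python3 - <<'E'
from h import *
print(atz("top",(110+725/2.41-.3,150+145.5/2.41-.3),.014))
import cv2
a=cams.snapshot("top")[160:220,300:380,::-1];b=cams.snapshot("scene")[160:230,280:360,::-1]
c=np.hstack([cv2.resize(a,(400,300),interpolation=2),cv2.resize(b,(400,350),interpolation=2)[:300]])
cv2.imwrite("pics/c4.png",c)
E
```

```text
time: 23.5
eef_pos: [0.5894, -0.2321, 0.2021]
tool_rot: [3.141, -0.001, 0.28]
force: [0.8, 0.5, 0.6]
gripper_width: 0.0697
grasp_force: 0.0
time: 24.75
eef_pos: [0.5898, -0.2301, 0.042]
tool_rot: [3.141, -0.0, 0.28]
force: [0.1, 0.4, -0.8]
gripper_width: 0.0694
grasp_force: 0.0
[ 0.53274931 -0.4222838   0.014     ]
```

View pics/c4.png

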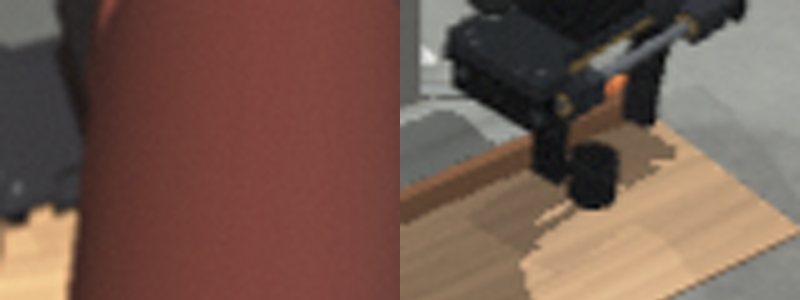

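```bash
python3 -m creep '[[[0,0,0,0,0,-2,0.2],[0,0,0,0,0,-3.2,0.2],[0,0,0,0,0,-3.2,1],[0,0,0,0,0,-3.2,1],[0,0,0,0,0,-3.2,1],[0,0,0,0,0,-3.2,1],[0,0,0,0,0,-3.2,1],[0,0,0,0,0,-3.2,1],[0,0,0,0,0,-3.2,1],[0,0,0,0,0,-3.2,1]]]' 12
python3 -m creep '[[[0,0,0,0,0,0,1],[0,0,0,0,0,0,1],[0,0,0,0,0,2,1],[0,0,0,0,0,4,1],[0,0,0,-1,-5,5,1],[0,0,0,-3,-10,5,1],[0,0,0,-5,-16,5,1],[0,0,0,-5.7,-19.3,5,1],[0,0,0,-5.7,-19.3,5,1],[0,0,0,-5.7,-19.3,5,1]]]' 12
python3 - <<'E'
from h import *
import cv2
a=cams.snapshot("top")[170:245,370:450,::-1];b=cams.snapshot("scene")[150:225,340:420,::-1]
c=np.hstack([cv2.resize(a,(400,375),interpolation=2),cv2.resize(b,(400,375),interpolation=2)])
cv2.imwrite("pics/c5.png",c)
E
```

```text
time: 26.1
eef_pos: [0.5899, -0.2301, 0.0099]
tool_rot: [3.141, -0.0, 0.28]
force: [-0.8, -0.9, 3.3]
gripper_width: 0.0299
grasp_force: 12.0
time: 27.35
eef_pos: [0.5334, -0.4219, 0.0604]
tool_rot: [-3.141, -0.001, 0.281]
force: [0.9, 0.4, -0.6]
gripper_width: 0.0305
grasp_force: 12.0
```

View pics/c5.png

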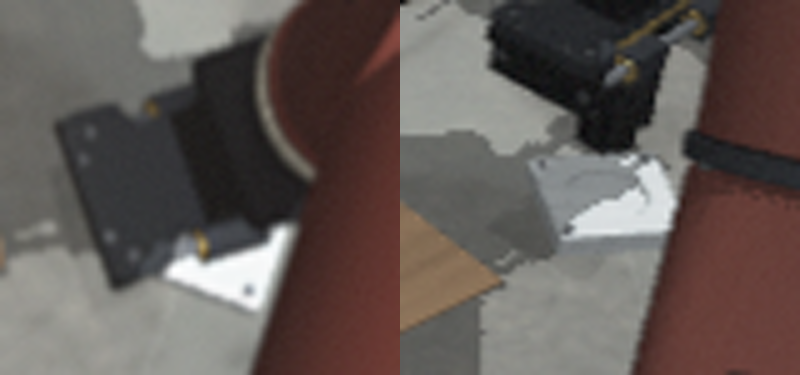

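```bash
python3 -m creep '[[[0,0,0,0,0,-2,1],[0,0,0,0,0,-3,1],[0,0,0,0,0,-3.7,1],[0,0,0,0,0,-4.1,1],[0,0,0,0,0,-4.3,1],[0,0,0,0,0,-4.3,1],[0,0,0,0,0,-4.3,1],[0,0,0,0,0,-4.3,1],[0,0,0,0,0,-4.3,1],[0,0,0,0,0,-4.3,1]]]' 12
python3 -m creep '[[[0,0,0,0,0,0,0.5],[0,0,0,0,0,0,0.4],[0,0,0,0,0,0,0.4],[0,0,0,0,0,0,0.4],[0,0,0,0,0,2,0.4],[0,0,0,0,0,6,0.4],[0,0,0,0,0,11,0.4],[0,0,0,0,0,16,0.4],[0,0,0,0,0,19,0.4],[0,0,0,0,0,19,0.4]]]' 12
python3 -m creep '[[[0,0,0,0,5,0,0.4],[0,0,0,0,11,0,0.4],[0,0,0,0,17,0,0.4],[0,0,0,0,23,0,0.4],[0,0,0,0,29,0,0.4],[0,0,0,0,35,0,0.4],[0,0,0,0,41,0,0.4],[0,0,0,0.3,46.3,0,0.4],[0,0,0,0.3,46.3,0,0.4],[0,0,0,0.3,46.3,0,0.4]]]' 15
python3 - <<'E'
from h import *
import cv2
a=cams.snapshot("top")[170:245,370:450,::-1];b=cams.snapshot("scene")[150:225,340:420,::-1]
c=np.hstack([cv2.resize(a,(400,375),interpolation=2),cv2.resize(b,(400,375),interpolation=2)])
cv2.imwrite("pics/c6.png",c)
E
```

```text
time: 28.7
eef_pos: [0.5329, -0.4232, 0.0169]
tool_rot: [3.141, -0.0, 0.28]
force: [-0.4, 0.0, 3.7]
gripper_width: 0.0304
grasp_force: 12.0
time: 29.95
eef_pos: [0.5341, -0.4238, 0.2116]
tool_rot: [3.136, -0.004, 0.28]
force: [0.0, 0.4, 0.1]
gripper_width: 0.0522
grasp_force: 0.0
time: 31.2
eef_pos: [0.5353, 0.0394, 0.2064]
tool_rot: [3.141, 0.001, 0.28]
force: [-0.1, -0.3, -0.3]
gripper_width: 0.0519
grasp_force: 0.0
```

View pics/c6.png

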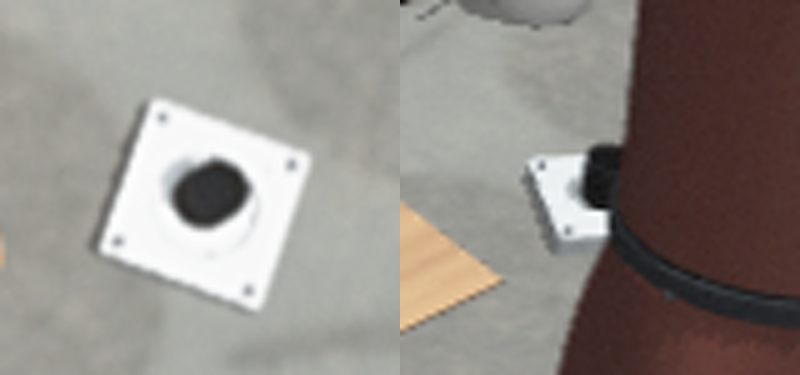

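```bash
python3 -m creep '[[[0,0,0,0.1,0.2,-5,0.4],[0,0,0,0.1,0.2,-10,0.4],[0,0,0,0.1,0.2,-14,0.4],[0,0,0,0.1,0.2,-17,0.4],[0,0,0,0.1,0.2,-19,0.4],[0,0,0,0.1,0.2,-19.5,0.4],[0,0,0,0.1,0.2,-19.5,0.4],[0,0,0,0.1,0.2,-19.5,1],[0,0,0,0.1,0.2,-19.5,1],[0,0,0,0.1,0.2,-19.5,1]]]' 15
python3 -m creep '[[[0,0,0,0,0,0,1],[0,0,0,0,0,0,1],[0,0,0,0,0,0,1],[0,0,0,0,0,1,1],[0,0,0,0,0,3,1],[0,0,0,0,0,5,1],[0,0,0,0,-5,5.1,1],[0,0,0,0,-10,5.1,1],[0,0,0,0,-16,5.1,1],[0,0,0,0,-20,5.1,1]]]' 15
```

```text
time: 32.55
eef_pos: [0.5369, 0.042, 0.012]
tool_rot: [3.141, -0.001, 0.28]
force: [1.2, -1.8, 0.6]
gripper_width: 0.0296
grasp_force: 0.4
time: 33.8
eef_pos: [0.5366, -0.1613, 0.064]
tool_rot: [3.14, -0.001, 0.277]
force: [0.5, -0.3, -0.6]
gripper_width: 0.0297
grasp_force: 15.0
```

```bash
python3 -m creep '[[[0,0,0,0,-2,0,1],[0,0,0,0,-3,0,1],[0,0,0,0,-3,-2,1],[0,0,0,0,-3,-4,1],[0,0,0,0,-3,-4.7,1],[0,0,0,0,-3,-5,1],[0,0,0,0,-3,-5,1],[0,0,0,0,-3,-5,0.4],[0,0,0,0,-3,-5,0.4],[0,0,0,0,-3,-5,0.4]]]' 15
python3 -m creep '[[[0,0,0,0,0,0,0.4],[0,0,0,0,0,5,0.4],[0,0,0,0,0,10,0.3],[0,0,0,0,0,15,0.2],[0,0,0,0,0,19.4,0.2],[0,0,0,0.9,6,19.4,0.2],[0,0,0,1.5,12,19.4,0.2],[0,0,0,2.1,18,19.4,0.2],[0,0,0,2.7,24,19.4,0.2],[0,0,0,3.2,30,19.4,0.2]]]' 15
python3 -m creep '[[[0,0,0,0.7,5,0,0.2],[0,0,0,0.7,7.8,0,0.2],[0,0,0,0.7,7.8,0,0.2],[0,0,0,0.7,7.8,-5,0.2],[0,0,0,0.7,7.8,-10,0.2],[0,0,0,0.7,7.8,-14,0.2],[0,0,0,0.7,7.8,-16.5,0.2],[0,0,0,0.7,7.8,-17,0.2],[0,0,0,0.7,7.8,-17,0.2],[0,0,0,0.7,7.8,-17,1]]]' 15
```

```text
time: 35.05
eef_pos: [0.5367, -0.188, 0.0124]
tool_rot: [-3.142, -0.0, 0.28]
force: [0.2, -0.2, 0.7]
gripper_width: 0.0494
grasp_force: 0.0
time: 36.3
eef_pos: [0.5687, 0.1137, 0.2068]
tool_rot: [3.141, -0.001, 0.279]
force: [0.8, -0.2, -0.4]
gripper_width: 0.0696
grasp_force: 0.0
time: 37.55
eef_pos: [0.5766, 0.1901, 0.038]
tool_rot: [3.141, -0.002, 0.279]
force: [0.2, 0.4, 0.7]
gripper_width: 0.0652
grasp_force: 0.0
```

```bash
python3 -m creep '[[[0,0,0,0,0,0,1],[0,0,0,0,0,0,1],[0,0,0,0,0,0,1],[0,0,0,0,0,0,1],[0,0,0,0,0,0,1],[0,0,0,0,0,0,1],[0,0,0,0,0,2,1],[0,0,0,0,0,6,1],[0,0,0,0,0,10,1],[0,0,0,0,0,12.1,1]]]' 15
python3 -m creep '[[[0,0,0,-0.3,-5,0,1],[0,0,0,-0.8,-10,0,1],[0,0,0,-1.2,-16,0,1],[0,0,0,-1.6,-22,0,1],[0,0,0,-2.0,-28,0,1],[0,0,0,-2.5,-34,0,1],[0,0,0,-3,-40,0,1],[0,0,0,-3.5,-45,0,1],[0,0,0,-3.5,-47.2,0,1],[0,0,0,-3.5,-47.2,0,1]]]' 15
python3 -m creep '[[[0,0,0,0,0,-4,1],[0,0,0,0,0,-8,1],[0,0,0,0,0,-11,1],[0,0,0,0,0,-11.8,1],[0,0,0,0,0,-12,1],[0,0,0,0,0,-12,1],[0,0,0,0,0,-12,0.3],[0,0,0,0,0,-12,0.3],[0,0,0,0,0,-12,0.3],[0,0,0,0,0,-12,0.3]]]' 15
```

```text
time: 38.8
eef_pos: [0.5762, 0.1907, 0.1609]
tool_rot: [-3.141, -0.003, 0.28]
force: [0.6, 0.3, -1.4]
gripper_width: 0.0444
grasp_force: 15.0
time: 40.05
eef_pos: [0.5403, -0.2831, 0.1578]
tool_rot: [-3.141, -0.0, 0.278]
force: [-0.0, 0.9, -1.7]
gripper_width: 0.0444
grasp_force: 15.0
time: 41.3
eef_pos: [0.5407, -0.2821, 0.0377]
tool_rot: [3.142, -0.0, 0.28]
force: [-0.9, 0.8, 0.1]
gripper_width: 0.0606
grasp_force: 0.0
```

```bash
python3 -m creep '[[[0,0,0,0,0,5,0.2],[0,0,0,0,0,11,0.2],[0,0,0,0,0,16.8,0.2],[0,0,0,-0.4,5,16.8,0.2],[0,0,0,-0.9,11,16.8,0.2],[0,0,0,-1.3,17,16.8,0.2],[0,0,0,-1.7,23,16.8,0.2],[0,0,0,-2.1,29,16.8,0.2],[0,0,0,-2.5,35,16.8,0.2],[0,0,0,-2.9,41,16.8,0.2]]]' 15
python3 -m creep '[[[0,0,0,-0.4,6,0,0.2],[0,0,0,-0.8,11.4,0,0.2],[0,0,0,-0.8,11.4,0,0.2],[0,0,0,-0.8,11.4,-5,0.2],[0,0,0,-0.8,11.4,-10,0.2],[0,0,0,-0.8,11.4,-14,0.2],[0,0,0,-0.8,11.4,-17,0.2],[0,0,0,-0.8,11.4,-17,0.2],[0,0,0,-0.8,11.4,-17,1],[0,0,0,-0.8,11.4,-17,1]]]' 15
python3 -m creep '[[[0,0,0,0,0,0,1],[0,0,0,0,0,0,1],[0,0,0,0,0,0,1],[0,0,0,0,0,0,1],[0,0,0,0,0,0,1],[0,0,0,0,0,2,1],[0,0,0,0,0,5,1],[0,0,0,0,0,8.1,1],[0,0,0,0.5,-5,8.1,1],[0,0,0,1,-10,8.1,1]]]' 15
python3 -m creep '[[[0,0,0,0.3,-6,0,1],[0,0,0,0.6,-12,0,1],[0,0,0,0.8,-18,0,1],[0,0,0,1,-23,0,1],[0,0,0,1,-24.5,0,1],[0,0,0,1,-24.5,-3,1],[0,0,0,1,-24.5,-6,1],[0,0,0,1,-24.5,-7.6,1],[0,0,0,1,-24.5,-8,1],[0,0,0,1,-24.5,-8,1]]]' 15
```

```text
time: 42.55
eef_pos: [0.5113, 0.1298, 0.2058]
tool_rot: [3.141, -0.001, 0.279]
force: [-0.0, -0.3, 0.3]
gripper_width: 0.0697
grasp_force: 0.0
time: 43.8
eef_pos: [0.5047, 0.2423, 0.0371]
tool_rot: [-3.142, -0.002, 0.279]
force: [0.7, -0.2, 0.4]
gripper_width: 0.0571
grasp_force: 0.0
time: 45.05
eef_pos: [0.5138, 0.1415, 0.1181]
tool_rot: [3.141, -0.002, 0.282]
force: [0.9, -1.1, -1.7]
gripper_width: 0.0435
grasp_force: 15.0
time: 46.3
eef_pos: [0.5243, -0.1023, 0.0376]
tool_rot: [3.141, -0.001, 0.281]
force: [0.6, 0.5, -1.6]
gripper_width: 0.0436
grasp_force: 15.0
```

Release, retreat towards the +y side, and compare with the start pictures.

```bash
python3 -m creep '[[[0,0,0,0,0,0,0.5],[0,0,0,0,0,0,0.3],[0,0,0,0,0,0,0.3],[0,0,0,0,0,0,0.3],[0,0,0,0,0,0,0.3],[0,0,0,0,0,4,0.3],[0,0,0,0,0,9,0.3],[0,0,0,0,0,14,0.3],[0,0,0,0,0,18,0.3],[0,0,0,0,6,18,0.3]]]' 15
python3 -m creep '[[[0,0,0,0,6,0,0.3],[0,0,0,0,12,0,0.3],[0,0,0,0,18,0,0.3],[0,0,0,0,24,0,0.3],[0,0,0,0,30,0,0.3],[0,0,0,0,36,0,0.3],[0,0,0,0,41,0,0.3],[0,0,0,-4,45,0,0.3],[0,0,0,-8,50,0,0.3],[0,0,0,-10,55,0,0.3]]]' 15
python3 - <<'E'
from h import *
import cv2
t=cams.snapshot("top")[:,:,::-1];s=cams.snapshot("scene")[:,:,::-1]
cr=lambda i:i[150:260,245:440]
t0=cv2.imread("pics/top0.png");s0=cv2.imread("pics/scene0.png")
A=np.vstack([cv2.resize(cr(x),(497,280),interpolation=2) for x in(t0,t)])
B=np.vstack([cv2.resize(x[160:235,280:400],(300,280),interpolation=2) for x in(s0,s)])
cv2.imwrite("pics/c7.png",np.hstack([A,B]))
g=lambda i:cv2.cvtColor(np.ascontiguousarray(i),cv2.COLOR_BGR2GRAY).astype(np.float32)
for n,(u,v) in dict(jar=(278,212),hold=(315,208),amb=(357,202)).items():
    w=13; r=[g(i[v-w:v+w,u-w:u+w]) for i in(t0,t)]
    print(n,cv2.phaseCorrelate(*r,cv2.createHanningWindow((2*w,2*w),5)))
E
```

```text
time: 47.55
eef_pos: [0.5256, -0.0469, 0.2197]
tool_rot: [3.138, -0.005, 0.271]
force: [1.2, 1.4, -0.8]
gripper_width: 0.0606
grasp_force: 0.0
time: 48.8
eef_pos: [0.4217, 0.5086, 0.217]
tool_rot: [-3.142, -0.0, 0.281]
force: [1.1, 0.2, 0.8]
gripper_width: 0.0613
grasp_force: 0.0
jar ((0.8983240030502682, 0.4600929708331112), 1.0443967458151986)
hold ((-0.9582939935831085, 1.3958998536885066), 0.8530528672928672)
amb ((0.3703341342874058, 0.12078534138925434), 0.9813009459622439)
```

View pics/c7.png

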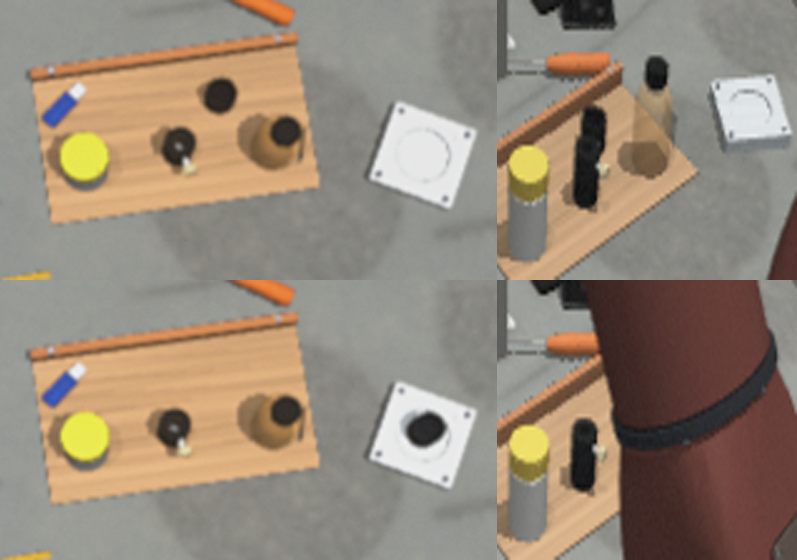

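```bash
python3 -m creep '[[[0,0,0,-4,5,0,0.3],[0,0,0,-8,9,0,0.3],[0,0,0,-12,13,0,0.3],[0,0,0,-16,15,0,0.3],[0,0,0,-21,16,0,0.3],[0,0,0,-26,16,0,0.3],[0,0,0,-30,16,0,0.3],[0,0,0,-30,16,0,0.3],[0,0,0,-30,16,0,0.3],[0,0,0,-30,16,0,0.3]]]' 15
python3 - <<'E'
from h import *
import cv2
t=cams.snapshot("top")[:,:,::-1];s=cams.snapshot("scene")[:,:,::-1]
out=[]
from workcell import finder
ang=np.linspace(0,6.283,60)
for n,i,(x,y) in(("top",t,(385,187)),("scene",s,(355,165))):
    c=cv2.resize(i[y:y+50,x:x+50],(400,400),interpolation=2)
    for r,z,cx,cy,col in((.025,.014,.5325,-.423,(0,0,255)),(.0155,.04,.5325,-.423,(0,255,0)),(.0155,.011,.5325,-.423,(255,0,0))):
        p=np.array([proj(n,[cx+r*np.cos(a),cy+r*np.sin(a),z]) for a in ang])
        cv2.polylines(c,[np.int32((p-[x,y]+.5)*8)],True,col,1)
    out.append(c)
cv2.imwrite("pics/c8.png",np.hstack(out))
E
```

```text
time: 50.15
eef_pos: [0.1245, 0.6668, 0.2164]
tool_rot: [3.141, -0.001, 0.279]
force: [0.5, -0.2, 0.6]
gripper_width: 0.0609
grasp_force: 0.0
```

View pics/c8.png

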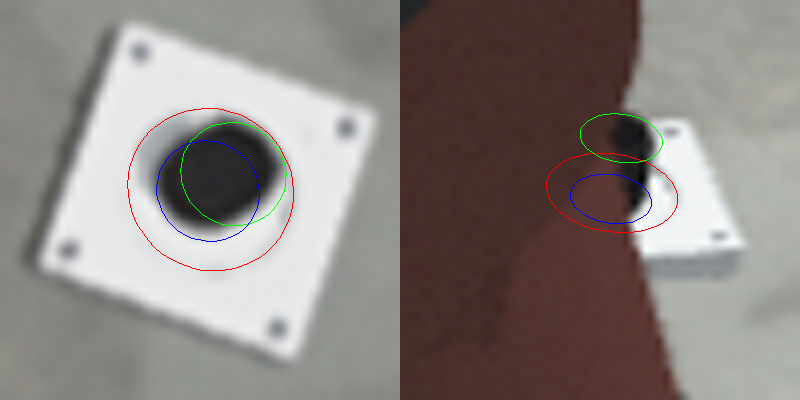

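```bash
python3 -c "
from workcell import order
print(order.close_job())"
```

```text
the job is handed in; nothing more can be done
None
```

The job is handed in, with no verdict returned: the lens tube stands in the seat recess about 2–3 mm off centre, and the jar, bottle and post holder are back upright within about 2–4 mm of where they started, judged from the camera pictures.

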